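Tighten the clamp screw of the monitor-arm foot on the clinic table

ROBOT

A 6-joint arm with a two-finger parallel gripper is mounted at the origin on the work surface. World frame = base frame: x ahead of the robot, y to its left, z up, the work surface at z = 0. Lengths are in m, angles in rad, forces in N, time in s.
With the tool pointing down it reaches from about 0.225 to 0.725 m from the base axis. Payload 3.1 kg.
Tool frame: the origin (TCP) lies midway between the tips of the shut fingers; the grasp point (between the pads) lies 19 mm behind it; z points along the fingers, y is the direction in which the jaws open and shut (so a half turn about z gives the same grasp; the last joint's range is limited). The gripper opens to 85 mm and grips with 20 to 120 N. Pads are 22 mm wide; open, the fingers measure 114 mm over their backs; the gripper's body (76 mm by 85 mm) begins 54 mm behind the grasp point. The pads swing forward as they close: fully open they stand 13 mm farther back than shut.
Start: joints at [-1.301, 0.048, 0.099, 1.622, 0, 1.443], TCP at [0.203, -0.484, 0.192] pointing down, gripper open.
Joint ranges: [-2.91, 2.91], [-0.99, 1.94], [-1.21, 1.42], [-2.12, 2.29], [-1.49, 1.47], [-3.14, 3.14]. Speed limits (rad/s): [2.79, 2.79, 3.14, 3.14, 3.14, 3.14].

INTERFACE

Orientations are given as a unit quaternion [x, y, z, w].
In Python, from rig import arm gives the robot as it stands. Calls block until the motion is done:
- arm.move_to(position, orientation): joint-space move of the TCP to a pose.
- arm.servo_line(position, frame=None, velocity=0.15, until_force=None): straight line of the TCP; frame=None keeps the orientation; velocity is the mean speed in m/s. With until_force (N) it stops when the force on the tool has changed by that much, and returns True; else False.
- arm.goto_joints(angles): joint-space move.
- arm.command_gripper(opening): finger opening in m; the grip force is fixed at half the most; returns when the fingers have stopped.
- arm.dwell(seconds).
- arm.inverse_kinematics(position, orientation): joint angles nearest the present ones, or None.
- arm.camera(name): name is "scene" or "top"; returns the picture (480x640x3 uint8, blue, green, red); there is no depth.
- arm.camera_info(name): a dict with "vertical_fov" (degrees; the focal length in pixels is half the picture's height over the tangent of half this angle, whatever the lens; pixels are square), "cx", "cy" (the principal point, pixels), "R" (3x3) and "t" (3): a world point X has camera coordinates R X + t. Camera axes: x right, y down, z forward; pixel columns grow to the right and rows downward; lengths in m; the calibration is good to about 2 mm. A picture is of the moment at which its call begins. camera_info takes no time and is no camera call.
A pose or a line that the arm cannot do raises arm.PlanningError and nothing moves.
- arm.close_job(): hands the job in, once; it reports no verdict.
Trained networks look in the newest picture that a camera, given by its name, has taken for a name from the list of things; names that differ only in an ending like _2 or _b are one class to them, and where a whole thing is asked for, a point or a joint stands for the part that bears it (a point fixed in the world has none). Each returns a list of dicts, best first, with "confidence" (0 to 1); they miss things now and then, are a little off and sometimes report something else, mostly with a low value. They report only what shows in the picture. A call takes as long as a camera call. They do not tell look-alikes from the thing itself.
- arm.boxes_of(camera, target): "at" ([x, y, z] in m, in the coordinates of the camera as it stood for that picture, good to about 4 mm: the middle of the surface that is visible of it).
- arm.outline_of(camera, target): "region" (480x640 bool, what is visible of it).
- arm.tip_of(camera, target): "at" ([x, y, z] in m, in the coordinates of the camera as it stood for that picture, good to about 4 mm: a listed point, or the origin of a listed thing).
Readings, each from a call of its own:
- arm.get_t(): time.
- arm.get_joint_positions(): joint angles.
- arm.get_joint_vel(): joint speeds.
- arm.get_tau(): joint torques, N m.
- arm.get_eef_pos(): TCP position.
- arm.get_orientation(): TCP orientation.
- arm.get_contact_force(): force on the tool from outside, world axes, zero at the start.
- arm.get_wrist_torque(): the same for the moment, N m.
- arm.get_width(): finger opening in m.
Only numpy, scipy, OpenCV 4.12 (cv2) and the standard library are available. Lean on these libraries where they do the work, as an engineer would, in place of code of your own. Each camera call takes 0.05 s, during which the arm holds its last target. There are 200 camera calls.

TASK

Tighten the clamp screw of the foot that carries the column: take the large T-handled hex key out of its stand, push it fully home into that screw's hex recess, and only then turn the screw clockwise to its stop with the key. Leave the key standing fully home in the screw, and do not turn the screw of the empty spare foot.

Things in the scene. Friction and masses are not known exactly. Their poses are not given: they have to be found in the camera images.
- key: Large T-handled hex key, 160 g, upright in a two-hole stand (top 66 mm up) beside a smaller key 110 mm off. Origin: shank tip; z up the shank. Steel hex shank 14 mm across flats, 60 mm long, then a black hub 30 mm across x 10 mm, resting on the stand, then the handle bar: 90 mm along x, 20 across y, from 70 to 98 mm above the origin. Two hex flats face +y and -y. Lift 65 mm to clear the stand.
- clamp_screw_mouth (a point): Mouth centre of the hex recess in the steel clamp screw (hexagon 45 mm across), on its axis, 54 mm above the table; turns with it, z up. Hex recess 34 mm across flats at the mouth, narrowing to 15.4 at 16 mm down, then straight to its floor 34 mm below the mouth. Two flats face +y and -y. The key enters with its x along this x or at any multiple of 60 degrees from it, within 10 degrees.
- clamp_screw (a joint): Turn of that screw, rad, growing clockwise seen from above; starts at 0 to 0.25, hard stop at 1.1; friction 0.08 N m, stays where left. The key has 0.21 rad of play each way in the recess before it takes the screw along. The fixed grey foot, 200 x 90 x 12 mm, also carries an aluminium column 37 mm across, up to 121 mm above the table, 105 mm beyond the screw (roughly +x).
- spare_screw (a joint): Turn of the like screw on the like but empty foot (no column in its round sleeve), on the other side of the key stand. Starts at 0 to 0.25 rad; not to be turned.
There are look-alikes about, which are no part of the job. What is shaped like the part that bears spare_screw but purple is not meant. Leave any orange look-alike of the key alone.

How it is judged:
On the way, in this order (a step that is already met when the one before it is completed fails the run):
1. the key is fully home in the clamp screw's recess before the screw is turned (z of key in the frame of clamp_screw_mouth below -0.029 m and horizontal distance between key and clamp_screw_mouth below 0.006 m and value of joint clamp_screw below 0.5 rad), for 0.1 s.
2. the screw is turned clockwise to its stop with the key fully home (value of joint clamp_screw above 0.9 rad and z of key in the frame of clamp_screw_mouth below -0.027 m and horizontal distance between key and clamp_screw_mouth below 0.006 m), for 0.1 s.
At the end, for the whole second after the job is handed in: The clamp screw stands within 0.2 rad of its stop (joint above 0.9 rad); the key stands released and at rest in its recess, tip within 7 mm of the floor (27 mm or more below the mouth), within 6 mm of the axis and 0.2 rad of upright; the spare foot's screw has not been turned beyond 0.5 rad (all of step 2 and angle between key's own z axis and vertical below 0.2 rad and linear speed of key below 0.02 m/s and value of joint spare_screw below 0.5 rad); the robot touches nothing.
It fails at once if the spare foot's screw is turned (value of joint spare_screw above 0.5 rad).
It also fails if it takes over 45 s, if anything falls off the work surface, if the arm or the gripper's body presses on something with over 40 N, if the wrist force passes 120 N, or if a joint passes its speed limit or range.

## Working session

There is one attempt and no reset: what is moved stays moved. The work goes in short steps, each a Python script; the robot and the scene stay as the last script left them, time stands still between calls to the robot, and variables do not carry over. Pictures are saved under pics/ and viewed, about 8 in all and at most 12, crops included, and the job is handed in when it is done.

```bash
mkdir -p pics; python3 - <<'E'
from rig import arm
import cv2, numpy as np
for c in("scene","top"):
    im=arm.camera(c); cv2.imwrite(f"pics/{c}0.png",im)
    i=arm.camera_info(c); R=np.array(i["R"]);t=np.array(i["t"])
    print(c,i["vertical_fov"],i["cx"],i["cy"],R.round(3).tolist(),t.round(3))
    for n in("key","clamp_screw_mouth"):
        for d in arm.tip_of(c,n): print("tip",n,round(d["confidence"],2),(R.T@(np.array(d["at"])-t)).round(4))
    for n in("key","clamp_screw","spare_screw"):
        for d in arm.boxes_of(c,n): print("box",n,round(d["confidence"],2),(R.T@(np.array(d["at"])-t)).round(4))
print(arm.get_t(),arm.get_orientation())
E
```

```text
scene 45.88150639380511 316.62200212070263 234.26504886746787 [[0.757, 0.653, -0.003], [0.341, -0.399, -0.851], [-0.557, 0.644, -0.525]] [-0.302 -0.06   1.294]
tip key 0.78 [ 0.4168  0.1648 -0.001 ]
tip clamp_screw_mouth 0.65 [ 0.495  -0.2033  0.0512]
box key 0.95 [ 0.5516 -0.009   0.0962]
box key 0.68 [0.4228 0.1595 0.0823]
box clamp_screw 0.9 [ 0.5068 -0.2135  0.0447]
box spare_screw 0.89 [0.5626 0.2136 0.0448]
box spare_screw 0.68 [0.1551 0.2838 0.0447]
top 53.05782387128131 315.6363170811807 241.73900468177447 [[0.006, -1.0, -0.028], [-0.988, -0.001, -0.154], [0.154, 0.029, -0.988]] [0.035 0.397 0.849]
tip key 0.73 [0.5497 0.0047 0.0033]
tip key 0.7 [ 4.179e-01  1.632e-01 -2.000e-04]
tip clamp_screw_mouth 0.7 [ 0.4941 -0.2031  0.052 ]
box key 0.91 [0.5477 0.0045 0.1024]
box key 0.72 [0.4129 0.1618 0.0956]
box clamp_screw 0.85 [ 0.4936 -0.2062  0.0511]
box spare_screw 0.81 [0.5578 0.2266 0.0473]
box spare_screw 0.59 [0.1412 0.2979 0.0479]
0.6 [9.80284626e-01 1.97590609e-01 1.34646824e-05 6.06648415e-05]
```

View pics/scene0.png

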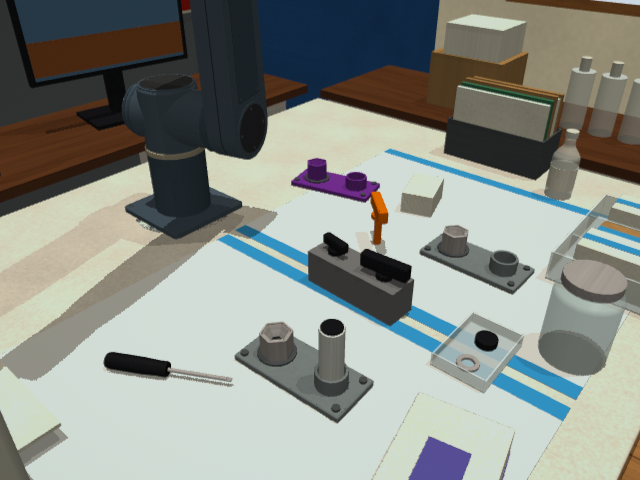

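View pics/top0.png

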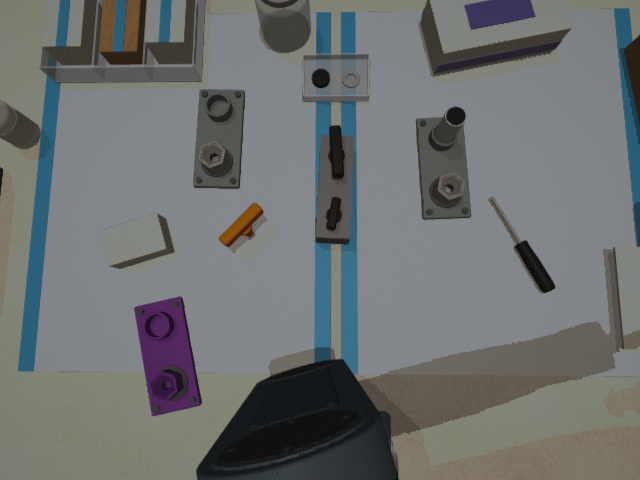

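The top view (and the scene view) shows these candidates:
- **Keys:** the large black key is at (336,152), the smaller black key in the same stand at (334,212), and the orange look-alike at (241,225).
- **Screws:** the grey foot with the column has its screw at (449,188). The empty grey spare foot is at (213,157), and the purple foot at (168,383).

The larger black bar and the foot with the column fit the description. I'll confirm them in one crop and fit the poses.

```bash
cat > h.py <<'E'
from rig import arm
import cv2, numpy as np
from scipy.optimize import minimize
from scipy.spatial.transform import Rotation as Rot
class Cam:
    def __init__(s,n):
        i=arm.camera_info(n); s.n=n; s.R=np.array(i["R"]); s.t=np.array(i["t"]); s.cx,s.cy=i["cx"],i["cy"]
        s.f=240/np.tan(np.radians(i["vertical_fov"])/2)
    def px(s,X):
        c=np.atleast_2d(X)@s.R.T+s.t; return c[:,:2]/c[:,2:]*s.f+[s.cx,s.cy]
    def world(s,uv,z):
        d=s.R.T@np.array([(uv[0]-s.cx)/s.f,(uv[1]-s.cy)/s.f,1]); o=-s.R.T@s.t
        return o+d*(z-o[2])/d[2]
def barhull(cam,x,y,yaw,z0,dz=(70,98)):
    c,s=np.cos(yaw),np.sin(yaw)
    P=[[x+c*a-s*b,y+s*a+c*b,z0+h/1000] for a in(-.045,.045) for b in(-.01,.01) for h in dz]
    P=P+[[x+.015*np.cos(k),y+.015*np.sin(k),z0+h] for k in np.arange(0,6.28,.4) for h in(.06,.07)]
    m=np.zeros((480,640),np.uint8)
    for Q in(P[:8],P[8:]):
        q=cv2.convexHull((cam.px(np.array(Q))*16).astype(np.int32)); cv2.fillConvexPoly(m,q,255,cv2.LINE_AA,4)
    return m/255.
def fitbar(masks,z0,p0):
    def cost(p): return sum(np.abs(barhull(c,p[0],p[1],p[2]*5,z0)-m).sum()/max(m.sum(),1) for c,m in masks)
    b=min((minimize(cost,[p0[0],p0[1],(p0[2]+d)/5],method="Nelder-Mead",options=dict(initial_simplex=np.array([p0[0],p0[1],(p0[2]+d)/5])+np.array([[0,0,0],[.006,0,0],[0,.006,0],[0,0,.03]]))) for d in(-.1,.1)),key=lambda r:r.fun)
    return b.x*[1,1,5],b.fun
def quat(yaw): # tool down, jaw (y) axis perpendicular to tool x; tool x at yaw
    return (Rot.from_euler("z",yaw)*Rot.from_euler("x",np.pi)).as_quat()
E
python3 - <<'E'
from h import *
ms=[]
for n in("top","scene"):
    c=Cam(n); im=arm.camera(n)
    for d in arm.outline_of(n,"key"):
        m=d["region"]; v,u=np.nonzero(m); ut=c.px([.549,.004,.09])[0]
        print(n,d["confidence"],m.sum(),u.mean().round(),v.mean().round(),ut.round())
        if np.hypot(*(np.array([u.mean(),v.mean()])-ut))<15: ms.append((c,m.astype(float)))
    if n=="top": cv2.imwrite("pics/crop1.png",cv2.resize(im[90:240,300:490],None,fx=4,fy=4,interpolation=cv2.INTER_CUBIC))
print("fit both",fitbar(ms,.006,[.549,.004,0]))
for q in ms: print(q[0].n,fitbar([q],.006,[.549,.004,0]))
for n in("top","scene"):
    for d in arm.tip_of(n,"clamp_screw_mouth"): c=Cam(n); print(n,c.R.T@(d["at"]-c.t))
E
```

```text
top 0.83 690 336.0 151.0 [334. 151.]
top 0.74 773 241.0 225.0 [334. 151.]
scene 0.83 1115 385.0 267.0 [386. 264.]
scene 0.66 615 378.0 215.0 [386. 264.]
scene 0.51 618 454.0 239.0 [386. 264.]
fit both (array([5.48337231e-01, 1.73441559e-04, 6.37164526e-02]), np.float64(0.3229118035724071))
top (array([5.49342470e-01, 3.88761466e-04, 6.81292284e-02]), np.float64(0.1460699062233589))
scene (array([ 5.48574278e-01, -4.78337375e-04, -1.46901064e-02]), np.float64(0.16053811659192826))
top [ 0.4922712  -0.20731227  0.05223224]
scene [ 0.49467724 -0.20337268  0.05388002]
```

View pics/crop1.png

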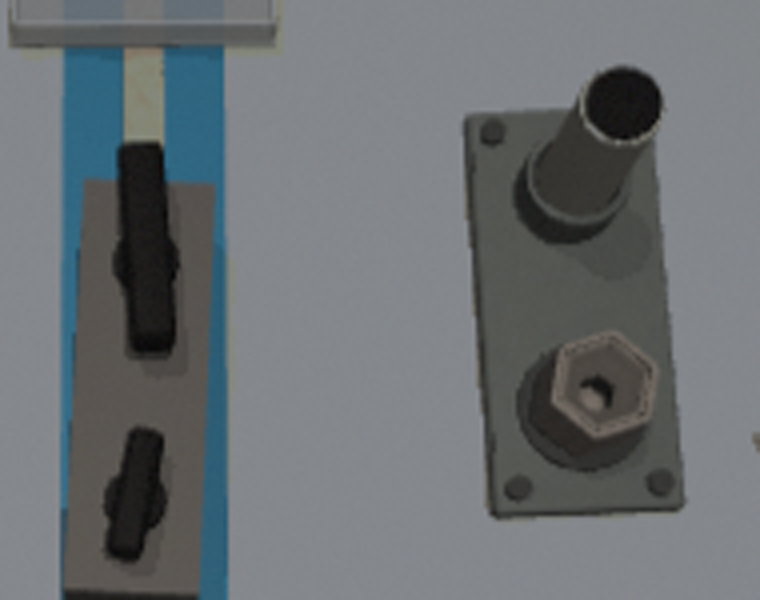

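The crop confirms both: the large key's bar centre is at about (147,247) in the crop and the smaller key at (134,495). The foot with the column has its screw hex centred at about (605,384), with the column top at (622,105). Next I convert the hex corners and column to world coordinates, then grasp.

```bash
python3 - <<'E'
from h import *
c=Cam("top")
w=lambda p,z:c.world((np.array(p)+.5)/4-.5+[300,90],z)
V=np.array([w(p,.054) for p in[(612,332),(657,357),(650,410),(602,438),(553,408),(561,355)]])[:,:2]
C=V.mean(0); d=V-C; a=np.degrees(np.arctan2(d[:,1],d[:,0]))
print("screw",C,np.hypot(*d.T).round(4),a.round(1), "yaw mod60",np.degrees(np.angle(np.mean(np.exp(6j*np.radians(a)))))/6)
col=w((622,105),.121)[:2]; e=col-C; print("col",col,np.hypot(*e),"foot yaw",np.degrees(np.arctan2(e[1],e[0])))
L=w((492,517),.012)-w((466,115),.012); Rr=w((683,508),.012)-w((652,140),.012)
print("edges yaw",[np.degrees(np.arctan2(-q[1],-q[0])) for q in(L,Rr)])
for p in[(.549,0,.14,.066),(C[0],C[1],.2,0)]:
    for y in np.radians([-120,-60,0,60,120,180]):
        j=arm.inverse_kinematics(p[:3],quat(p[3]+y)); print(p[:2],np.degrees(y).round(),None if j is None else np.round(j,2))
E
```

```text
screw [ 0.49628568 -0.2074362 ] [0.0242 0.0263 0.0229 0.0255 0.0266 0.0236] [  -8.7  -62.5 -122.9  174.   115.5   56.1] yaw mod60 -4.74763535521661
col [ 0.59936036 -0.20148022] 0.10324661368789535 foot yaw 3.3070550674051176
edges yaw [np.float64(1.9888751717740285), np.float64(2.2000331616730473)]
(0.549, 0) -120.0 [-0.12  0.1   0.06  1.52  0.   -1.24]
(0.549, 0) -60.0 [-0.12  0.1   0.06  1.52  0.   -2.28]
(0.549, 0) 0.0 [-0.12  0.1   0.06  1.52  0.    2.95]
(0.549, 0) 60.0 [-0.12  0.1   0.06  1.52  0.    1.91]
(0.549, 0) 120.0 [-0.12  0.1   0.06  1.52  0.    0.86]
(0.549, 0) 180.0 [-0.12  0.1   0.06  1.52  0.   -0.19]
(np.float64(0.49628567739169666), np.float64(-0.20743619960349421)) -120.0 [-0.52  0.08  0.15  1.64  0.   -1.57]
(np.float64(0.49628567739169666), np.float64(-0.20743619960349421)) -60.0 [-0.52  0.08  0.15  1.64  0.   -2.61]
(np.float64(0.49628567739169666), np.float64(-0.20743619960349421)) 0.0 [-0.52  0.08  0.15  1.64  0.    2.62]
(np.float64(0.49628567739169666), np.float64(-0.20743619960349421)) 60.0 [-0.52  0.08  0.15  1.64  0.    1.57]
(np.float64(0.49628567739169666), np.float64(-0.20743619960349421)) 120.0 [-0.52  0.08  0.15  1.64  0.    0.53]
(np.float64(0.49628567739169666), np.float64(-0.20743619960349421)) 180.0 [-0.52  0.08  0.15  1.64  0.   -0.52]
```

```bash
python3 - <<'E'
from h import *
P=lambda s:print(s,round(arm.get_t(),2),arm.get_eef_pos().round(4) if hasattr(arm.get_eef_pos(),'round') else arm.get_eef_pos(),np.round(arm.get_contact_force(),1),round(arm.get_width(),4))
x,y,yaw=.549,0.,.06
q=quat(np.pi+yaw)
arm.move_to([x,y,.19],q); P("above")
arm.command_gripper(.07)
print(arm.servo_line([x,y,.080],velocity=.1,until_force=8)); P("down")
arm.command_gripper(.0); P("grip")
arm.servo_line([x,y,.185],velocity=.1); P("lift")
c=Cam("top"); im=arm.camera("top"); a=im
s=arm.camera("scene")
cv2.imwrite("pics/lift.png",np.hstack([cv2.resize(im[60:260,240:440],(400,400)),cv2.resize(s[120:320,280:480],(400,400))]))
print(arm.get_joint_positions())
E
```

```text
above 3.03 [ 0.549  -0.0008  0.19  ] [-0.1 -0.3 -0.4] 0.0853
False
down 4.59 [ 5.498e-01 -1.000e-04  8.100e-02] [0.3 0.3 0.7] 0.0697
grip 5.26 [ 0.549 -0.     0.08 ] [-0.2  0.  -0.5] 0.0
lift 6.46 [5.485e-01 1.000e-04 1.840e-01] [-0.6 -0.9 -0.2] 0.0001
[-1.22175002e-01  1.09928741e-01  1.49156509e-01  1.61200155e+00
 -3.31895888e-05 -1.82172084e-01]
```

View pics/lift.png

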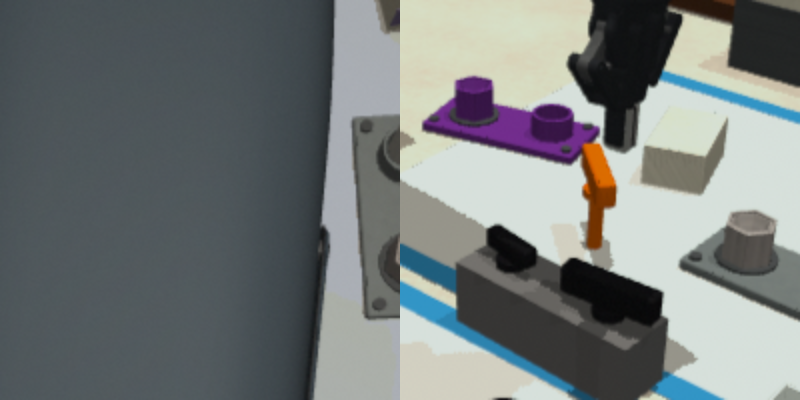

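```bash
python3 - <<'E'
from h import *
p=np.array(arm.get_eef_pos()); print(p, arm.get_orientation())
s=arm.camera("scene"); c=Cam("scene")
for X,col in((p,(0,0,255)),(p+[0,0,.1],(0,255,0)),([.549,0,.104],(255,255,0)),([.496,-.207,.054],(255,0,255))):
    u=c.px(X)[0]; print(X,u.round(1)); cv2.circle(s,tuple(int(v) for v in u),3,col,-1)
cv2.imwrite("pics/chk.png",s)
E
```

```text
[5.48392324e-01 5.53607218e-05 1.83901523e-01] [-2.99940435e-02  9.99549588e-01  1.33474943e-04 -9.79815996e-04]
[5.48392324e-01 5.53607218e-05 1.83901523e-01] [388.  215.9]
[5.48392324e-01 5.53607218e-05 2.83901523e-01] [392.3 157.3]
[0.549, 0, 0.104] [385.2 258.1]
[0.496, -0.207, 0.054] [275.5 331.2]
```

View pics/chk.png

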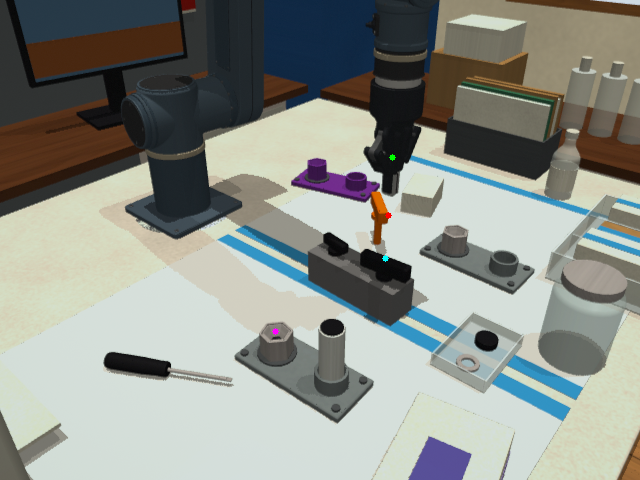

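The reported TCP projects to (388,216), but the visible fingertip is at about (390,194), while the key and screw dots land correctly. So the tool is not where it reports. The likely causes are a height or a horizontal offset. I'll touch an empty patch of the table gently with shut fingers and look at where the tip lands.

```bash
python3 - <<'E'
from h import *
q=quat(np.pi+.06)
arm.servo_line([.549,0,.2],velocity=.3)
arm.move_to([.38,-.1,.12],q)
print(arm.get_t(),arm.get_eef_pos())
hit=False
for z in(.03,-.01,-.05):
    try: hit=arm.servo_line([.38,-.1,z],velocity=.06,until_force=5)
    except arm.PlanningError as e: print(z,e); break
    if hit: break
print(hit,arm.get_t(),arm.get_eef_pos(),arm.get_contact_force())
s=arm.camera("scene"); t=arm.camera("top"); 
for n,im in(("scene",s),("top",t)):
    u=Cam(n).px(arm.get_eef_pos())[0]; print(n,u); cv2.circle(im,tuple(int(v) for v in u),2,(0,0,255),-1)
u=Cam("scene").px([.38,-.1,.0])[0].astype(int)
a=s[u[1]-100:u[1]+50,u[0]-75:u[0]+75]; print(u)
cv2.imwrite("pics/touch.png",np.hstack([cv2.resize(a,(600,600),interpolation=cv2.INTER_CUBIC),cv2.resize(t[200:400,290:356+0],(200,600))]))
E
```

```text
7.7167 [ 0.38087359 -0.10008808  0.12042698]
True 10.7 [ 0.38002717 -0.09999816 -0.03947245] [-0.95923636  0.32955661  5.22917868]
scene [273.05143401 312.64351301]
top [386.24986483 255.83306468]
[272 295]
```

View pics/touch.png

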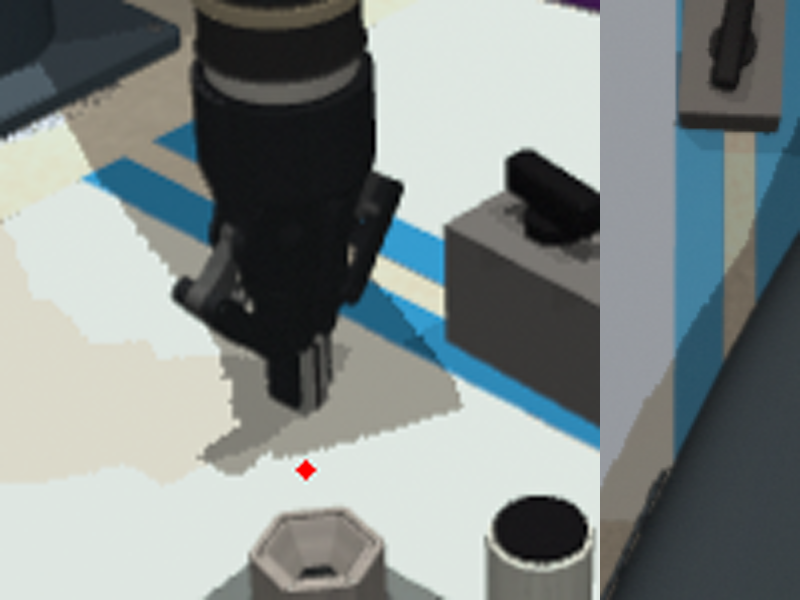

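The fingers touched the table at a reported z of -0.0395, and the fingertip in the picture (about (272,296)) matches the commanded xy. So only the height is wrong: the true tip is about 39 mm higher than reported. I correct for this and grasp again.

```bash
cat >> h.py <<'E'
D=np.array([0,0,.039])  # true tip = reported + D
def line(p,**k): return arm.servo_line(list(np.array(p)-D),**k)
def P(s): print(s,round(arm.get_t(),2),(np.array(arm.get_eef_pos())+D).round(4),np.round(arm.get_contact_force(),1),np.round(arm.get_wrist_torque(),2),round(arm.get_width(),4),flush=True)
E
python3 - <<'E'
from h import *
x,y,yaw=.549,0.,.06
q=quat(np.pi+yaw)
line([.38,-.1,.17],velocity=.3)
arm.command_gripper(.07)
arm.move_to(np.array([x,y,.17])-D,q); P("above")
print(line([x,y,.080],velocity=.09,until_force=6)); P("down")
arm.command_gripper(.0); P("grip")
if arm.get_width()>.012:
    line([x,y,.19],velocity=.12); P("lift")
s=arm.camera("scene")
cv2.imwrite("pics/lift2.png",cv2.resize(s[120:320,290:490],(600,600)))
E
```

```text
above 12.99 [ 5.481e-01 -4.000e-04  1.699e-01] [-0.1  0.3 -0.8] [ 0.   -0.   -0.04] 0.0702
False
down 14.14 [ 5.498e-01 -1.000e-04  8.090e-02] [-0.9 -0.6  0.2] [-0.01  0.02  0.  ] 0.0701
grip 14.65 [ 5.495e-01 -1.000e-04  8.060e-02] [-0.3 -0.1  2.7] [-0.04 -0.02  0.02] 0.0192
lift 15.72 [5.483e-01 1.000e-04 1.888e-01] [ 0.4 -0.3 -1.7] [-0.02  0.01  0.01] 0.0186
```

View pics/lift2.png

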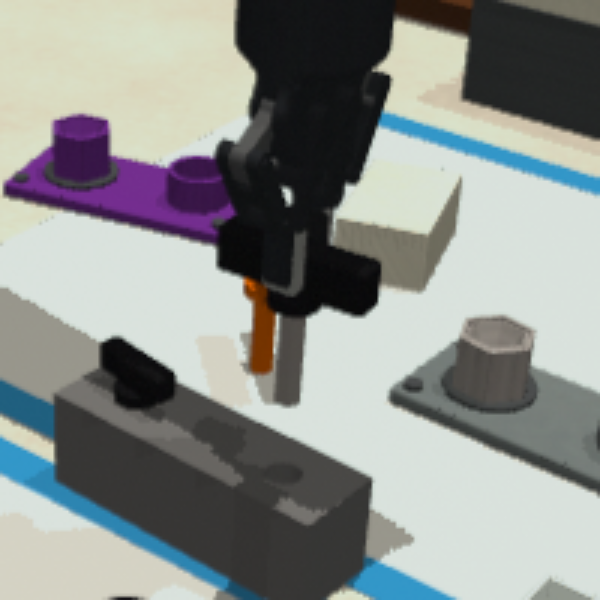

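The key is held upright with its shank clear of the stand, tip at about (386,254) in the full picture, close to the predicted place. Next I move over the screw and insert gently.

```bash
python3 - <<'E'
from h import *
x,y,yaw=.4955,-.2065,-.083
arm.move_to(np.array([x,y,.19])-D,quat(np.pi+yaw)); P("above")
line([x,y,.150],velocity=.1); P("near")
s=arm.camera("scene"); t=arm.camera("top"); u=Cam("scene").px([x,y,.08])[0].astype(int)
print("insert",line([x,y,.0935],velocity=.05,until_force=12)); P("end")
s2=arm.camera("scene")
cut=lambda i:cv2.resize(i[u[1]-75:u[1]+75,u[0]-50:u[0]+50],(400,600),interpolation=cv2.INTER_CUBIC)
cv2.imwrite("pics/ins.png",np.hstack([cut(s),cut(s2)])); print(u,arm.get_joint_positions())
E
```

```text
above 16.62 [ 0.4956 -0.2056  0.1897] [ 0.3  0.3 -2.6] [-0.01 -0.01 -0.02] 0.0189
near 17.18 [ 0.4956 -0.2057  0.1498] [-0.3  0.3 -1.1] [ 0.05  0.03 -0.03] 0.0189
insert False
end 18.56 [ 0.4962 -0.2069  0.0945] [ 0.9 -0.2  4.3] [-0.13 -0.47 -0.02] 0.0187
[274 317] [-5.19778365e-01  9.19080912e-02 -1.25792405e-01  1.35110345e+00
  1.17629453e-04 -4.36811807e-01]
```

View pics/ins.png

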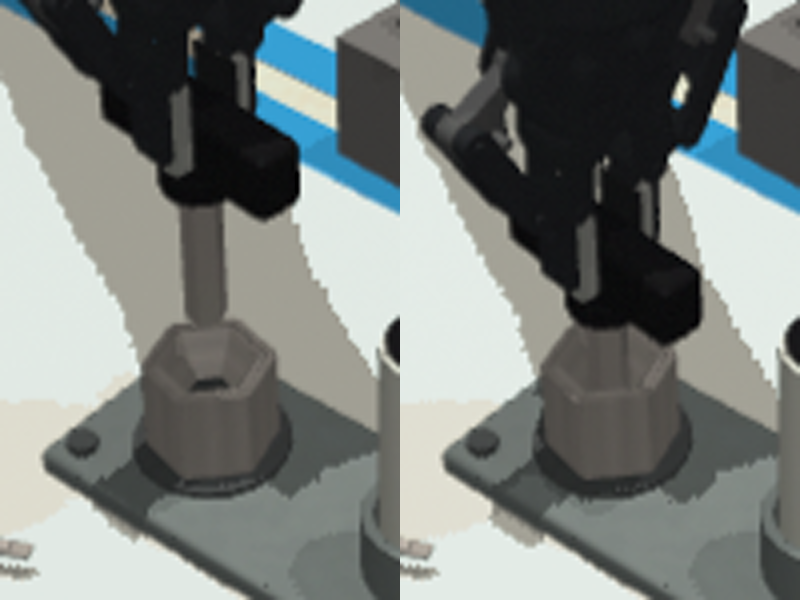

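The key is in the recess. I'll press it gently onto the floor, then open and regrip so it settles free of side load.

```bash
python3 - <<'E'
from h import *
p=np.array(arm.get_eef_pos())+D; x,y=.4955,-.2065
print(line([x,y,.0855],velocity=.03,until_force=12)); P("push")
arm.command_gripper(.035); P("open")
z=arm.get_eef_pos()[2]+D[2]
arm.dwell(.3)
for n in("top","scene"):
    im=arm.camera(n); c=Cam(n)
    for k in("key","clamp_screw_mouth"):
        for d in arm.tip_of(n,k)[:2]: print(n,k,round(d["confidence"],2),(c.R.T@(d["at"]-c.t)).round(4))
s=arm.camera("scene"); t=arm.camera("top")
cut=lambda i:cv2.resize(i[242:392,224:324],(400,600),interpolation=cv2.INTER_CUBIC)
cv2.imwrite("pics/home.png",np.hstack([cut(s),cv2.resize(t[110:260,400:500],(400,600))]))
P("end")
E
```

```text
True
push 18.82 [ 0.4968 -0.207   0.0945] [-0.6  0.6  3.4] [ 0.1   0.13 -0.01] 0.0192
open 19.12 [ 0.4971 -0.2071  0.0937] [-0.9 -0.   0.4] [ 0.09 -0.02  0.08] 0.0351
top key 0.89 [4.167e-01 1.639e-01 2.000e-04]
top clamp_screw_mouth 0.49 [ 0.4914 -0.2052  0.0513]
scene key 0.85 [ 0.4975 -0.2115  0.0185]
scene clamp_screw_mouth 0.83 [ 0.4942 -0.2061  0.0524]
end 19.82 [ 0.498  -0.2075  0.0947] [ 0.5 -0.1  0. ] [0.01 0.02 0.02] 0.0349
```

View pics/home.png

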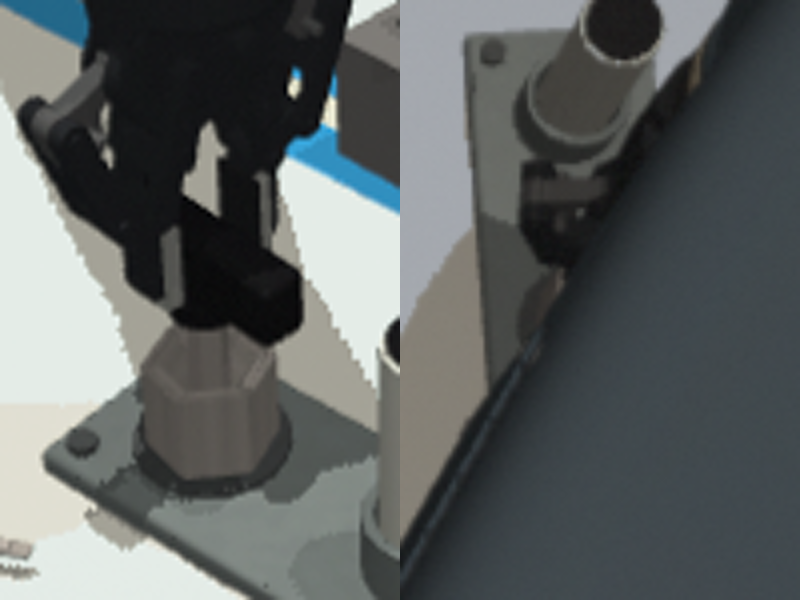

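The key stands in the recess with the jaws open. The tip estimate is z 0.0185 (floor at 0.020), and the push met the floor at the expected height. I regrip and turn clockwise in small wrist steps, watching the moment.

```bash
python3 - <<'E'
from h import *
x,y=.496,-.2068
line([x,y,.0940],velocity=.05)
arm.command_gripper(0.); P("grip")
j=np.array(arm.inverse_kinematics(np.array([x,y,.0940])-D,quat(np.pi-.083)))
print(j,arm.get_joint_positions())
for a in list(np.arange(.1,1.01,.1))+list(np.arange(1.04,1.29,.04)):
    k=j.copy(); k[5]+=a; arm.goto_joints(k.tolist())
    m=np.array(arm.get_wrist_torque()); print(round(a,2),round(arm.get_joint_positions()[5]-j[5],3),m.round(2),np.round(arm.get_contact_force(),1),round(arm.get_t(),2),flush=True)
    if abs(m[2])>.6: break
P("end")
s=arm.camera("scene")
cv2.imwrite("pics/turned.png",cv2.resize(s[242:392,224:374],(600,600),interpolation=cv2.INTER_CUBIC))
E
```

```text
grip 20.34 [ 0.4962 -0.2069  0.0942] [-0.9  0.8  0.3] [-0.03  0.04  0.01] 0.0186
[-0.51983582  0.09385541 -0.12469596  1.35224495  0.         -0.43683582] [-5.20408277e-01  8.59843449e-02 -1.32720437e-01  1.34520843e+00
  7.84824790e-04 -4.37451892e-01]
0.1 0.098 [ 0.1   0.11 -0.06] [-0.4 -0.2  1.6] 20.59
0.2 0.196 [0.08 0.01 0.02] [-0.5 -0.1  2.3] 20.84
0.3 0.296 [ 0.2  -0.02  0.04] [-0.6  0.5  2. ] 21.09
0.4 0.395 [ 0.36 -0.13 -0.02] [0.6 2.5 2.5] 21.34
0.5 0.495 [ 0.52 -0.21  0.  ] [0.4 1.1 2.6] 21.59
0.6 0.595 [ 0.67 -0.35 -0.02] [1.1 3.6 4.3] 21.84
0.7 0.695 [ 0.86 -0.48 -0.03] [1.9 2.9 2.1] 22.09
0.8 0.795 [ 1.08 -0.6   0.  ] [2.3 4.3 3.1] 22.34
0.9 0.895 [ 1.18 -0.78 -0.  ] [2.6 4.7 3. ] 22.59
1.0 0.995 [ 1.26 -0.86 -0.03] [2.6 5.2 2.5] 22.84
1.04 1.034 [ 1.2  -0.87  0.02] [2.6 4.5 2.6] 23.09
1.08 1.074 [ 1.21 -0.92  0.07] [3.4 4.9 3.7] 23.34
1.12 1.114 [ 1.23 -0.94  0.05] [4.2 4.4 2.6] 23.59
1.16 1.154 [ 1.18 -0.93  0.02] [3.4 4.3 2.2] 23.84
1.2 1.194 [ 1.16 -0.94  0.04] [4.2 3.7 3.3] 24.09
1.24 1.234 [ 1.21 -1.    0.07] [4.2 4.9 2.3] 24.34
1.28 1.274 [ 1.2  -0.99  0.03] [4.  4.1 3.8] 24.59
end 24.59 [ 0.497  -0.2063  0.0942] [4.  4.1 3.8] [ 1.2  -0.99  0.03] 0.0189
```

View pics/turned.png

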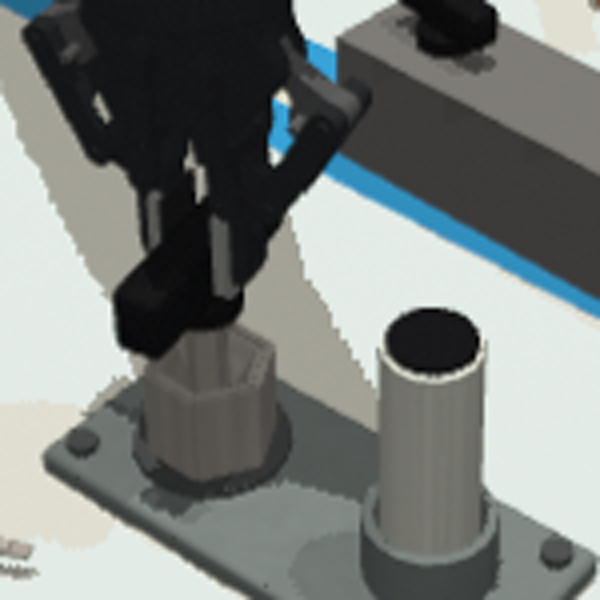

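No clear stop moment yet at 1.27 rad of turn. I'll continue in small steps, also watching the last joint's torque.

```bash
python3 - <<'E'
from h import *
j=np.array(arm.get_joint_positions()); x,y=.496,-.2068
j=np.array(arm.inverse_kinematics(np.array([x,y,.0940])-D,quat(np.pi-.083-1.28)))
print(j[5]+.4368)
for a in np.arange(0,.33,.04):
    k=j.copy(); k[5]+=a; arm.goto_joints(k.tolist())
    m=np.array(arm.get_wrist_torque()); t5=np.mean([arm.get_tau()[5] for _ in range(3)])
    print(round(1.28+a,2),round(arm.get_joint_positions()[5]+.4368,3),m.round(2),round(t5,3),np.round(arm.get_contact_force(),1),round(arm.get_t(),2),flush=True)
    if abs(m[2])>.3: break
P("end")
s=arm.camera("scene")
cv2.imwrite("pics/turned2.png",cv2.resize(s[270:345,235:310],(600,600),interpolation=cv2.INTER_CUBIC))
E
```

```text
1.2799641827444586
1.28 1.274 [ 1.26 -1.03  0.04] 0.029 [4.  4.3 2.6] 24.89
1.32 1.314 [ 1.24 -1.02  0.09] 0.111 [3.5 4.5 2.8] 25.14
1.36 1.354 [ 1.19 -1.05  0.11] 0.142 [4.1 3.7 2.6] 25.39
1.4 1.394 [ 1.2  -1.06  0.14] 0.159 [3.6 4.1 2.5] 25.64
1.44 1.434 [ 1.19 -1.11  0.13] 0.143 [4.  4.2 2.4] 25.89
1.48 1.474 [ 1.23 -1.12  0.13] 0.146 [4.8 3.8 2.5] 26.14
1.52 1.514 [ 1.25 -1.1   0.12] 0.136 [3.5 4.4 2.3] 26.39
1.56 1.554 [ 1.18 -1.21  0.06] 0.112 [2.7 4.6 2.3] 26.64
1.6 1.594 [ 1.17 -1.17  0.09] 0.083 [3.9 4.6 1.6] 26.89
end 26.89 [ 0.4974 -0.2063  0.0942] [3.9 4.6 1.6] [ 1.17 -1.17  0.09] 0.0187
```

View pics/turned2.png

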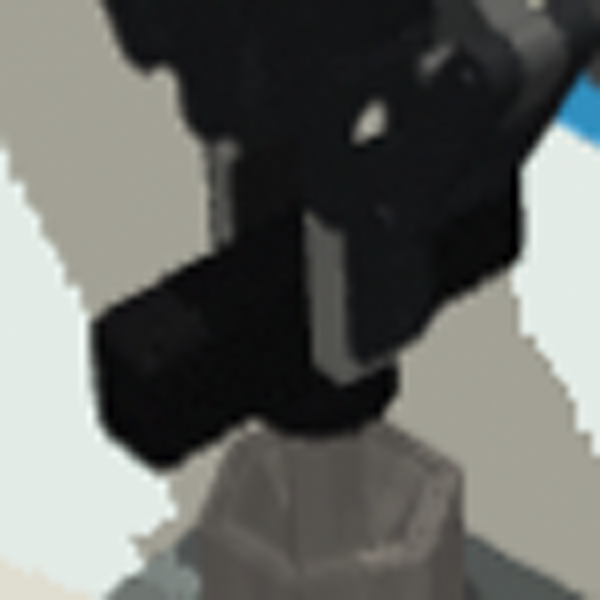

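The moment stepped up at about 1.30 rad and then stayed flat at about 0.14 N m. That suggests the stop was reached and the pads then slipped on the bar. I'll release, back off and check the key and screw.

```bash
python3 - <<'E'
from h import *
arm.command_gripper(.05); P("open")
p=np.array(arm.get_eef_pos())+D
line([p[0],p[1],.20],velocity=.2)
j=np.array(arm.get_joint_positions()); print(j); j[0]+=.75; arm.goto_joints(j.tolist()); P("away")
t=arm.camera("top"); s=arm.camera("scene"); ms=[]
for n in("top","scene"):
    c=Cam(n); arm.camera(n)
    for d in arm.tip_of(n,"key")+arm.tip_of(n,"clamp_screw_mouth"): print(n,round(d["confidence"],2),(c.R.T@(d["at"]-c.t)).round(4))
    for d in arm.outline_of(n,"key"):
        v,u=np.nonzero(d["region"])
        if np.hypot(*(np.array([u.mean(),v.mean()])-c.px([.496,-.207,.1])[0]))<20:
            m=d["region"].astype(float); print(n,"fit",[fitbar([(c,m)],.02,[.496,-.207,w]) for w in(-1.36,-1.1)])
cv2.imwrite("pics/rel.png",np.hstack([cv2.resize(t[110:230,400:480],(400,600),interpolation=cv2.INTER_CUBIC),cv2.resize(s[262:382,234:314],(400,600),interpolation=cv2.INTER_CUBIC)]))
E
```

```text
open 27.34 [ 0.4953 -0.2073  0.0935] [ 0.2 -0.6  0.2] [0.06 0.03 0.01] 0.0502
[-5.21405532e-01  7.41294051e-02  6.35797335e-02  1.56136838e+00
 -1.65708142e-04  1.16146788e+00]
away 29.48 [0.5035 0.1848 0.1988] [ 0.8 -0.4  0. ] [-0.04 -0.02 -0.03] 0.0495
top 0.87 [ 0.5002 -0.2036  0.0211]
top 0.57 [ 0.4171  0.1628 -0.0022]
top 0.79 [ 0.4935 -0.2067  0.0513]
top fit [(array([ 0.4940677 , -0.20343431, -1.6375543 ]), np.float64(0.2843599704032556)), (array([ 0.49403206, -0.20300236, -1.63868825]), np.float64(0.28487791342952273))]
scene 0.94 [ 0.495  -0.2136  0.0203]
scene 0.72 [ 0.422   0.1643 -0.0039]
scene 0.56 [ 0.4954 -0.2033  0.0517]
scene fit [(array([ 0.49788337, -0.20971083, -1.56107817]), np.float64(0.239151045033398)), (array([ 0.49798523, -0.20976343, -1.56533333]), np.float64(0.23923992673992678))]
```

View pics/rel.png

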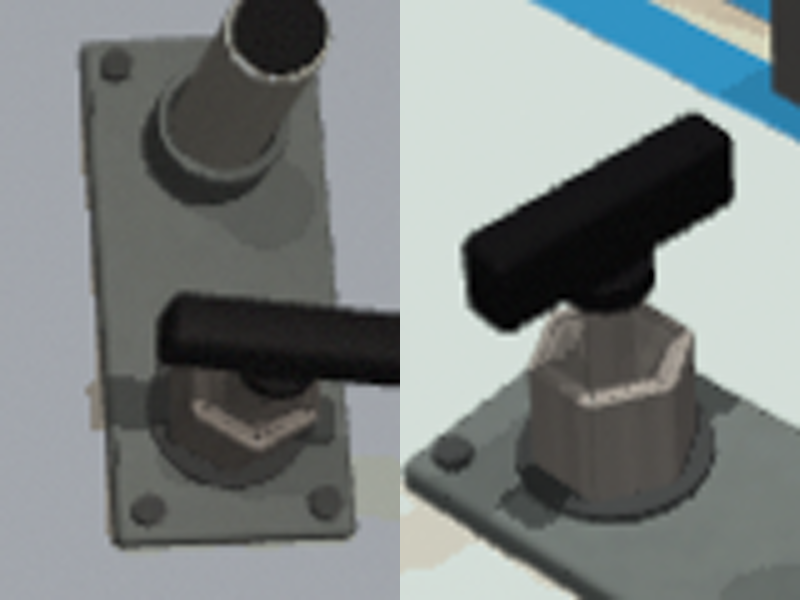

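The key stands home: tip estimates are z 0.020 to 0.021, and the bar yaw is about -92°. The screw's final angle is still unclear, because the rim corners and the bar yaw disagree. I'll fit the hex rim yaw numerically in the before and after pictures.

```bash
cat > hexfit.py <<'E'
from h import *
def hexscore(n,im,x,y,yaw):
    c=Cams[n]; g=G[id(im)]; s=0
    for af,wt in((.045,1),(.034,1)):
        a=yaw+np.arange(7)*np.pi/3; V=np.c_[x+af/np.sqrt(3)*np.cos(a),y+af/np.sqrt(3)*np.sin(a),np.full(7,.054)]
        for i in range(6):
            P_=V[i]+np.linspace(.05,.95,25)[:,None]*(V[i+1]-V[i]); u=c.px(P_); d=np.diff(c.px(V[i:i+2]),axis=0)[0]; nn=np.array([-d[1],d[0]])/np.hypot(*d)
            gx=cv2.remap(g[0],u[:,0].astype(np.float32),u[:,1].astype(np.float32),1).ravel(); gy=cv2.remap(g[1],u[:,0].astype(np.float32),u[:,1].astype(np.float32),1).ravel()
            s+=wt*np.minimum(np.abs(gx*nn[0]+gy*nn[1]),60).mean()
    return s
Cams={n:Cam(n) for n in("top","scene")}; G={}
def run(tag,ims):
    for n,im in ims:
        b=cv2.GaussianBlur(cv2.cvtColor(im,cv2.COLOR_BGR2GRAY).astype(np.float32),(0,0),.7); G[id(im)]=(cv2.Sobel(b,-1,1,0)/2,cv2.Sobel(b,-1,0,1)/2)
    for sub in([ims[0]],[ims[1]]):
        R=[]
        for yw in range(-30,30,2):
            R.append(max((sum(hexscore(n,im,.4955+dx,-.2065+dy,np.radians(yw)) for n,im in sub),dx,dy) for dx in np.arange(-.004,.0041,.001) for dy in np.arange(-.004,.0041,.001)))
        o=np.argsort([-r[0] for r in R])[:6]
        print(tag,sub[0][0],[(int(k*2-30),round(float(R[k][0])),round(R[k][1]*1e3),round(R[k][2]*1e3)) for k in o],"median",round(float(np.median([r[0] for r in R]))))
E
python3 - <<'E'
from hexfit import *
run("before",[(n,cv2.imread(f"pics/{n}0.png")) for n in("top","scene")])
now=[(n,arm.camera(n)) for n in("top","scene")]
for n,im in now: cv2.imwrite(f"pics/now_{n}.png",im)
run("now",now); print(arm.get_t())
E
```

```text
before top [(-12, 387, 1, -1), (-10, 387, 1, -1), (-14, 383, 1, -1), (-8, 380, 1, -1), (-16, 376, 1, 0), (-6, 371, 1, -1)] median 340
before scene [(-12, 598, 1, 1), (-10, 596, 1, 1), (-14, 595, 1, 1), (-8, 590, 1, 1), (-16, 585, 1, 1), (-6, 581, 1, 1)] median 544
now top [(-2, 341, 0, 0), (-4, 340, 0, 0), (0, 339, 0, 0), (-6, 336, 0, 0), (2, 335, 0, 0), (-8, 332, 0, 0)] median 299
now scene [(-6, 542, 2, 1), (-4, 541, 2, 1), (-8, 538, 2, 1), (-2, 536, 2, 1), (2, 532, 1, 0), (0, 531, 2, 1)] median 498
30.0833
```

The two hex fits agree. Before turning, the screw was at yaw -11°. Now it is at -2 to -6° (mod 60°), a clockwise turn of about 53°. That puts the joint at about 1.1 rad, at its stop. The key was then overdriven a little inside the recess but still stands home. I'll check that it's at rest, then hand in.

```bash
python3 - <<'E'
from h import *
arm.dwell(.5)
for n in("top","scene"):
    c=Cam(n); im=arm.camera(n); d=np.abs(im.astype(int)-cv2.imread(f"pics/now_{n}.png")).max(2)
    u=c.px([.496,-.207,.09])[0].astype(int); print(n,"changed px",(d[u[1]-50:u[1]+50,u[0]-50:u[0]+50]>25).sum())
    for q in arm.tip_of(n,"key"): print(round(q["confidence"],2),(c.R.T@(q["at"]-c.t)).round(4))
P("final"); arm.close_job(); print(arm.get_t())
E
```

```text
top changed px 0
0.73 [0.4178 0.1658 0.0017]
0.58 [ 0.4986 -0.2042  0.0214]
scene changed px 0
0.65 [ 0.4172  0.1648 -0.0022]
0.62 [ 0.4965 -0.21    0.0202]
final 30.78 [0.5034 0.1857 0.1991] [ 0.1  0.1 -0.3] [0.01 0.   0.01] 0.0502
the job is handed in; nothing more can be done
the job is handed in; nothing more can be done
```

I took the large key from its stand, pushed it home in the column foot's clamp screw and turned that screw clockwise to what I judge to be its stop. I released the key and handed in at about 31 s; no verdict is reported. The first grasp closed on nothing because the arm reports its tool tip about 39 mm too low. A light touch on the table gave the offset, and the second grasp held.

**Last checks:**
- **Key:** its tip is at z ≈ 0.020–0.021 m, about 33 mm below the mouth. It sits within about 4 mm of the axis, close to upright, with no pixel change over the last 0.7 s or so.
- **Screw:** its hex moved about 53° clockwise (mod 60°), which puts the joint at about 1.1 rad, its stop.
- **Robot:** it stood clear of everything and never worked near the spare foot, but I did not measure the spare screw.

**Disagreements:**
- **No clear jump at the stop:** the wrist moment read about zero while turning, below the stated 0.08 N m friction. It rose only to about 0.14 N m past 1.3 rad of turn, so I kept turning to 1.6 rad.
- **Key angle:** the bar ended about 30° ahead of the screw, more than the stated 12° of play, so I probably forced the key past its play after the stop.
- **Camera agreement:** the two cameras' fits of the screw's final angle differ by about 4°.

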